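# Sweep the offcuts off the frame trimmer's bed

## Task

Sweep all five wooden offcuts off the trimmer's bed into its scrap trough with the bench brush, never touching them with the gripper, and at the end put the brush down on the bench, standing on its bristles. The brush is put away handle first: draw it out of the rack by its head, set it down on its bristles on the open bench, well clear of the rack, and let go, then take it again by the handle so that its head reaches under the clear guard. Leave the scraper, glue bottle, trophy and roll of tape where they are.

Things in the scene. Friction and masses are not known exactly. Their poses are not given: they have to be found in the camera images.
- trimmer: Fixed frame-moulding trimmer. Origin: on the bench under the middle of its bed; x runs along the fence, away from the robot, y across the bed to the fence, z up. A 15 mm fence, 150 mm high, stands on the bed's +y edge (y = 105 to 120 mm), a green drive housing behind it (x +-83, y to 240, 215 mm high). Open at -x, +x and -y. Along the -y edge, lower than the bed, is the scrap trough.
- bed (a point): Centre of the bed's flat top, 60 mm above the bench; the bed is 190 (x) x 210 (y) mm; axes as the trimmer.
- guard (a point): Centre of the underside of the fixed clear guard plate, 140 mm above the bench (80 above the bed). It covers the bed from x = -60 to +95 mm and y = -80 to +120 mm (trimmer axes); its top is at 146 mm, a thin rim at 152 mm.
- trough (a point): Centre of the scrap trough's floor, y = -152.5 mm from the trimmer's origin, 6 mm above the bench; axes as the trimmer. Open-topped, 190 (x) x 95 (y) mm inside; the bed's side is its inner wall, its other three walls are 5 mm thick, rim 45 mm above the bench (15 mm below the bed's top).
- rack: Fixed dark wooden two-bay rack, 170 deep (x), 310 wide (y), 107 mm high, no floor, books on top at the rear (to 177 mm). Origin: on the bench under the middle of its open front edge; x points into the bays (back at x = 170 mm), front faces -x. Bays centred on y = +75 and -75 mm, 137 wide, 95 mm high inside. Brush in one bay, scraper in the other, handles inside, heads out in front.
- brush: Wooden bench brush, black bristles, 290 mm long, 150 g. Origin: underside of the bristles, middle of the head; x from handle to the head's nose, z up. Bristles 154 x 26 mm, z = 0 to 34; head x = -80 to +80, 34 wide, z = 32 to 52; handle 22 wide, x = -80 to -210, z = 34 to 52. Balance at about x = -35 mm. It starts standing on its bristles, handle inside a rack bay.
- offcut1: Wooden offcut of frame moulding, block 28 x 24 mm, 22 mm high, 14 g, lying on the trimmer's bed. Origin: centre of its underside as it first lies.
- offcut2: Wooden offcut of frame moulding, rabbeted piece 26 x 26 mm, 24 mm high, 14 g, lying on the trimmer's bed. Origin: centre of its underside as it first lies.
- offcut3: Wooden offcut of frame moulding, block 24 x 24 mm, 26 mm high, 14 g, lying on the trimmer's bed. Origin: centre of its underside as it first lies.
- offcut4: Wooden offcut of frame moulding, stepped piece 30 x 20 mm, 26 mm high, 14 g, lying on the trimmer's bed. Origin: centre of its underside as it first lies.
- offcut5: Wooden offcut of frame moulding, block 26 x 22 mm, 20 mm high, 14 g, lying on the trimmer's bed. Origin: centre of its underside as it first lies.
- scraper: Bystander: flat steel scraper with wooden handle, lying in the other bay. Blade 100 x 50 x 4 mm, handle 24 wide, 18 high, 130 long. Origin: under the blade's middle, x from handle to blade.
- glue: Bystander: white glue bottle, 54 mm across, 140 mm high, origin under its centre.
- trophy: Bystander: brass trophy cup, 70 mm across, 130 mm high, origin under its centre.
- tape: Bystander: roll of brown tape lying flat, 90 mm across, 24 mm high, origin under its centre.

How it is judged:
By the outcome, as a careful person would: the job done as asked, in the order asked, and still so for the second after the job is handed in, with the robot touching nothing.
It also fails if it takes over 72 s, if anything falls off the work surface, if the arm or the gripper's body presses on something with over 40 N, if the wrist force passes 120 N, or if a joint passes its speed limit or range.

## Robot

A 6-joint arm with a two-finger parallel gripper is mounted at the origin on the work surface. World frame = base frame: x ahead of the robot, y to its left, z up, the work surface at z = 0. Lengths are in m, angles in rad, forces in N, time in s.
With the tool pointing down it reaches from about 0.3 to 0.775 m from the base axis. Payload 14.6 kg.
Tool frame: the origin (TCP) lies at the very end of the fingers, on their centre line; the grasp point (between the pads) lies 19 mm behind it; y points along the fingers, x is the direction in which the jaws open and shut, and the axes are right-handed (so a half turn about y gives the same grasp; the last joint's range is limited). The gripper opens to 94 mm and grips with 3 to 60 N. Pads are 16 mm wide; open, the fingers measure 119 mm over their backs; the gripper's body (75 mm by 177 mm) begins 78 mm behind the grasp point.
Start: joints at [-1.332, 0.3, 1.521, -0, 1.321, -0.067], TCP at [0.166, -0.524, 0.205] pointing down, gripper open.
Joint ranges: [-3.03, 3.03], [-0.79, 2.21], [0.23, 2.52], [-1.04, 4.18], [0, 3.07], [-2.55, 2.55]. Speed limits (rad/s): [2.22, 2.22, 2.57, 3.14, 3.14, 3.14].

## Interface

Orientations are given as [roll, pitch, yaw] about the fixed x, y, z axes, in that order (R = Rz(yaw) Ry(pitch) Rx(roll)).
In Python, from station import get_obs, cams, hand_in gives the robot as it stands. The module is installed in compiled form; this text tells all that it offers.
- The arm moves only by the tool step_arm, never from a script. Its argument "plan" is a list of rows, each an object with "grip": the closure, from -1 (fully open) to 1 (shut), so that 0 is half open; "slide": the shift along the tool's x, y, z in m, a list of three; "spin": the turn about the tool's y in degrees. A call has 1 to 20 rows; each row shifts and turns the commanded pose from where the row before left it, along the tool's axes as they then stand; what a row does not reach is not made up. A row lasts 1/12 s, in which the tool goes at most 41.7 mm and 7.16 degrees, less where a joint would pass 70% of its speed; a pose out of reach is approached as far as the arm can. A call is refused whole if a number of a shift passes 0.0417 or a number of a turn 7.16, either way. A call with a gripper value outside its range is refused whole. The fingers move at their own pace and stop on an object; "force" is the grip in N (left out, the last holds). Time passes only in rows, so rows that do not move let the fingers close. It gives the time, the measured TCP pose, the force and the opening at its end, in the units of the state.
- get_obs(): the state, without advancing time (a new reading comes with each control period).
- cams.camera(name): name is "scene" or "top" or "wrist"; returns the picture (420x560x3 uint8, blue, green, red); there is no depth.
- cams.calibration(name): a dict with "K" (3x3 intrinsics, pixels), "k1" (the pictures are not rectified: a ray, as slopes to the right and down, at radius r is drawn at 1 + k1 r^2 times it, then the intrinsics apply), "T" (4x4, takes a point from camera to world coordinates). Camera axes: x right, y up, looking along -z (the intrinsics and any distortion apply to the point x, -y, -z); pixel columns grow to the right and rows downward; lengths in m; the calibration is good to about 2 mm. A picture is of the moment at which its call begins: read the wrist's pose just before it. calibration takes no time and is no camera call; for the wrist camera it gives the pose at the moment of the call.
- hand_in(): hands the job in, once; it reports no verdict.
The state is a dict: "time_s": time; "qpos": joint angles; "joint_vel": joint speeds; "tau": joint torques, N m; "ee_pos": TCP position; "eef_rot": TCP orientation; "force": force on the tool from outside, world axes, zero at the start; "moment": the same for the moment, N m; "grip_width": finger opening in m.
Only numpy, scipy, OpenCV 4.12 (cv2) and the standard library are available. Lean on these libraries where they do the work, as an engineer would, in place of code of your own. Each camera call takes 0.05 s, during which the arm holds its last target.

## Working session

There is one attempt and no reset: what is moved stays moved. The work goes in short steps, Python scripts to look and compute and a tool call to move; the robot and the scene stay as the last step left them, time stands still between calls to the robot, and variables do not carry over. Pictures are saved under pics/ and viewed, and the job is handed in when it is done.

Besides the shell and the picture viewer there is one more tool, called after "Request:" by a JSON object that holds its "method" and its "body", one argument or row to a line. step_arm: Moves the arm, as the interface text tells. Its arguments: {"type":"object","properties":{"plan":{"type":"array","items":{"type":"object","properties":{"grip":{"type":"number"},"slide":{"type":"array","items":{"type":"number"}},"spin":{"type":"number"}}}},"force":{"type":"number"}},"required":["plan"]}

```bash
mkdir -p pics; ls
python3 - <<'E'
from station import get_obs,cams
import cv2,json
print(get_obs())
for n in ['scene','top','wrist']:
    c=cams.calibration(n); print(n,c)
    cv2.imwrite(f'pics/{n}0.png',cams.camera(n))
E
```

```text
pics
{'time_s': 0.0, 'qpos': array([-1.33160650e+00,  3.00428070e-01,  1.52160024e+00, -2.15832426e-05,
        1.32069291e+00, -6.66143331e-02]), 'joint_vel': array([-0.00038673, -0.00058666, -0.00133369, -0.00121573, -0.00045737,
       -0.00017346]), 'tau': array([-1.52647925e-03, -5.31807947e+01, -3.52738237e+01,  7.08103809e-02,
        2.44122039e-02, -8.97982727e-05]), 'ee_pos': array([ 0.16550347, -0.52422589,  0.20490183]), 'eef_rot': array([-1.57074206e+00,  1.12744833e-03, -1.26498678e+00]), 'force': array([ 0.98100949, -0.32389142, -0.3652469 ]), 'moment': array([0.00470663, 0.02246625, 0.02358484]), 'grip_width': 0.09416090297080747}
scene {'K': array([[437.58907168,   0.        , 275.35081724],
       [  0.        , 437.58907168, 212.78900107],
       [  0.        ,   0.        ,   1.        ]]), 'k1': 0.049179965011424645, 'T': array([[ 0.23015439, -0.6318856 ,  0.74010104,  1.40607785],
       [ 0.97302995,  0.13727518, -0.18538672, -0.17186556],
       [ 0.0155457 ,  0.76280805,  0.6464381 ,  0.85678718],
       [ 0.        ,  0.        ,  0.        ,  1.        ]])}
[... 287 characters left out ...]
     [-9.99940690e-01, -1.22532737e-03,  1.08219354e-02,
         4.78867568e-02],
       [ 1.03872346e-02,  1.91435896e-01,  9.81450153e-01,
         1.31657604e+00],
       [ 0.00000000e+00,  0.00000000e+00,  0.00000000e+00,
         1.00000000e+00]])}
wrist {'K': array([[301.26625605,   0.        , 280.87148819],
       [  0.        , 301.26625605, 208.37315948],
       [  0.        ,   0.        ,   1.        ]]), 'k1': -0.06465915285296159, 'T': array([[ 0.3014886 ,  0.91231866,  0.27709076,  0.24529428],
       [-0.95346893,  0.28886433,  0.08633882, -0.4985809 ],
       [-0.00127312, -0.2902276 ,  0.9569568 ,  0.38412502],
       [ 0.        ,  0.        ,  0.        ,  1.        ]])}
```

View pics/scene0.png

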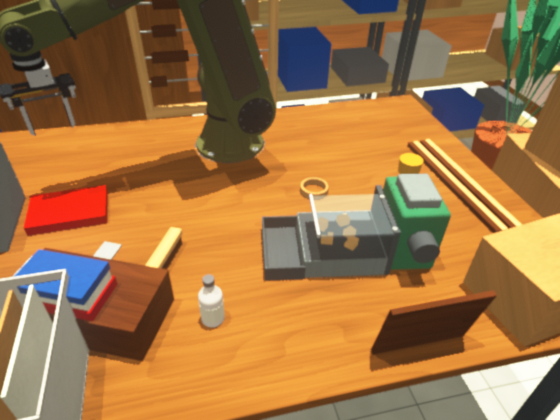

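View pics/top0.png

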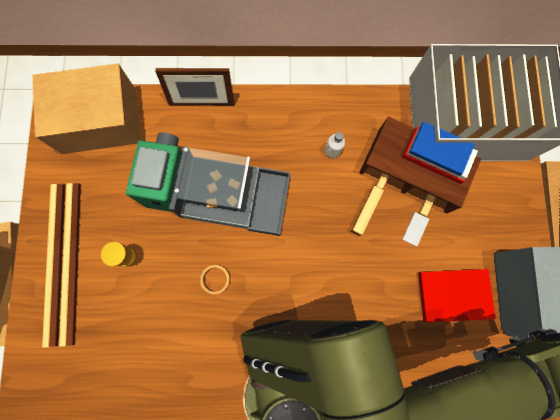

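View pics/wrist0.png

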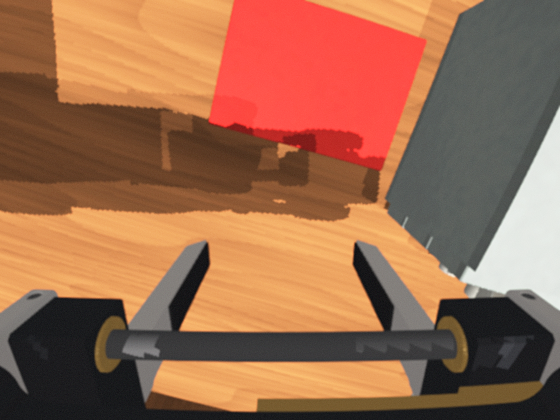

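Scene: brush head at (370,207) in the top view, sticking out of the left bay; scraper at (418,225); trimmer at (215,190) with the trough on its right. Zooming for measurement.

```bash
cat > h.py <<'E'
import numpy as np,cv2,json
from station import get_obs,cams
def proj(c,P):
    P=np.atleast_2d(P).astype(float);T=c['T'];q=(P-T[:3,3])@T[:3,:3]
    u=q[:,0]/-q[:,2];v=-q[:,1]/-q[:,2];r2=u*u+v*v;s=1+c['k1']*r2
    K=c['K'];return np.c_[K[0,0]*u*s+K[0,2],K[1,1]*v*s+K[1,2]]
def plane(c,px,z):
    px=np.atleast_2d(px).astype(float);K=c['K']
    d=np.c_[(px[:,0]-K[0,2])/K[0,0],(px[:,1]-K[1,2])/K[1,1]];s=d.copy()
    for _ in range(20): s=d/(1+c['k1']*(s**2).sum(1,keepdims=True))
    ray=np.c_[s[:,0],-s[:,1],-np.ones(len(s))]@c['T'][:3,:3].T
    o=c['T'][:3,3];t=(z-o[2])/ray[:,2];return o+ray*t[:,None]
def xf(pose,P):
    x,y,z,a=pose;P=np.atleast_2d(P).astype(float)
    return np.c_[x+np.cos(a)*P[:,0]-np.sin(a)*P[:,1],y+np.sin(a)*P[:,0]+np.cos(a)*P[:,1],z+P[:,2]]
E
python3 - <<'E'
import cv2
a=cv2.imread('pics/top0.png')
cv2.imwrite('pics/z1.png',cv2.resize(a[120:245,115:300],None,fx=4.3,fy=4.3,interpolation=2))
cv2.imwrite('pics/z2.png',cv2.resize(a[105:255,320:490],None,fx=4,fy=4,interpolation=2))
s=cv2.imread('pics/scene0.png')
cv2.imwrite('pics/z3.png',cv2.resize(s[150:290,250:450],None,fx=4,fy=4,interpolation=2))
E
```

```text
(no output)
```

View pics/z1.png

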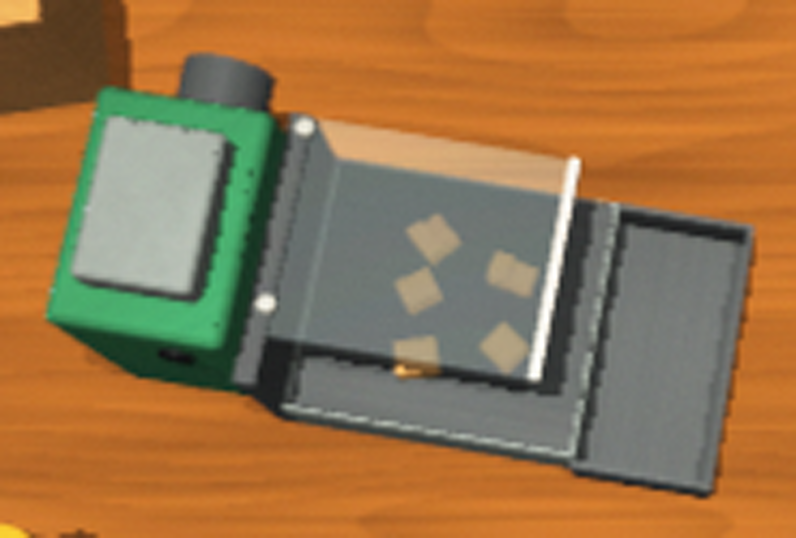

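View pics/z2.png

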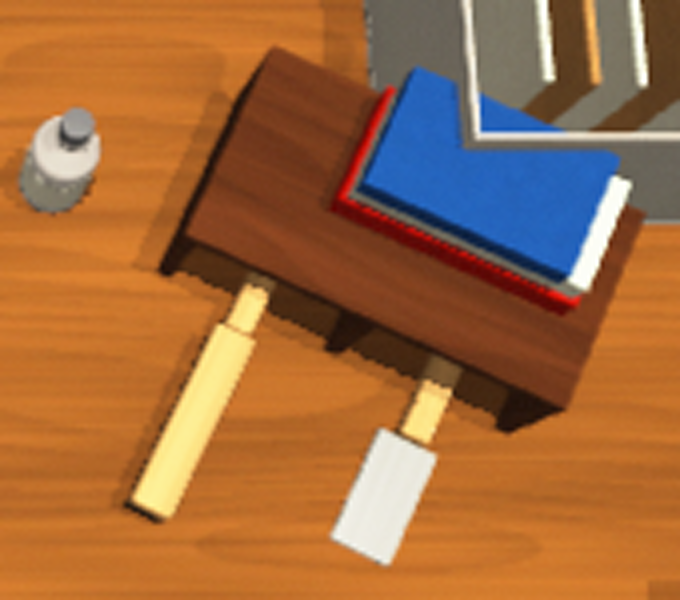

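View pics/z3.png

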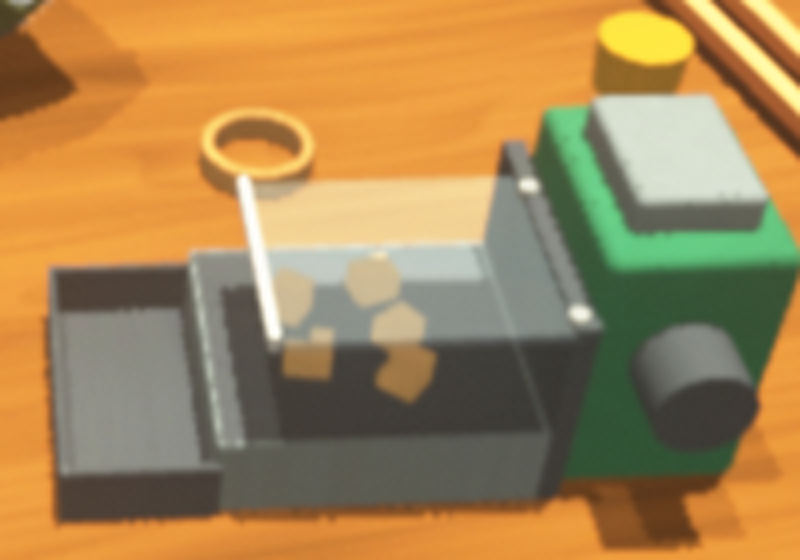

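```bash
cat > fit.py <<'E'
from h import *
from scipy.optimize import least_squares
ct,cs=cams.calibration('top'),cams.calibration('scene')
def z(uv,s,o): return (np.array(uv,float)+.5)/s-.5+np.array(o)
def fit(obs,x0):
    # obs: (cam, px, model pt)
    f=lambda p: np.concatenate([(proj(c,xf((p[0],p[1],0,p[2]),m))[0]-px) for c,px,m in obs])
    r=least_squares(f,x0,loss='soft_l1'); return r.x, np.round(f(r.x).reshape(-1,2),1)
E
cat > a.py <<'E'
from fit import *
t=lambda u,v:z((u,v),4.3,(115,120)); s=lambda u,v:z((u,v),4,(250,150)); b=lambda u,v:z((u,v),4,(320,105))
obs=[(ct,t(572,457),(-.095,-.105,.06)),(ct,t(616,206),(.095,-.105,.06)),(ct,t(712,493),(-.1,-.205,.045)),(ct,t(752,228),(.1,-.205,.045)),
(cs,s(222,447),(.095,-.105,.06)),(cs,s(190,250),(-.095,-.105,.06)),(cs,s(548,432),(.095,.105,.06)),(cs,s(62,473),(.1,-.205,.045)),(cs,s(50,268),(-.1,-.205,.045)),
(ct,t(580,158),(.095,-.08,.152)),(ct,t(533,380),(-.06,-.08,.152))]
print('trimmer',*fit(obs,[.5,.1,0]))
ob=[(ct,b(130,503),(.08,.017,.052)),(ct,b(172,520),(.08,-.017,.052)),(ct,b(215,325),(-.08,.017,.052)),(ct,b(255,338),(-.08,-.017,.052))]
# brush: x to nose. nose points towards -image up
print('brush',*fit(ob,[.5,-.2,-2.8]))
r=[(ct,b(190,235),(0,.155,.107)),(ct,b(570,408),(0,-.155,.107)),(ct,b(270,47),(.17,.155,.107)),(ct,b(160,272),(0,.155,0)),(ct,b(510,432),(0,-.155,0))]
print('rack',*fit(r,[.5,-.3,-.3]))
g=plane(ct,[b(60,187)],.0); print('glue base',g, plane(ct,[b(77,128)],.14))
print('tape',plane(ct,[[215,280]],.024))
off=[t(433,240),t(512,273),t(418,290),t(417,352),t(505,348)]
print('offcut tops',plane(ct,off,.083))
E
python3 a.py
```

```text
trimmer [ 0.61508472  0.20408968 -0.16687829] [[-0.4  0.5]
 [-0.  -0.2]
 [-1.  -0.3]
 [-0.2 -0.4]
 [-0.6 -0.1]
 [-0.4  0. ]
 [ 1.   0.7]
 [-0.6  0.5]
 [-0.8 -0.5]
 [-1.   0.6]
 [ 0.5  0.3]]
brush [ 0.55617716 -0.25775083 -3.28977596] [[ 18.8   5.7]
 [ -2.7  -0.1]
 [  2.7   0.1]
 [-18.1  -4.7]]
rack [ 0.62287115 -0.38657658 -0.44432462] [[-0.5  0.1]
 [ 0.2 -0.3]
 [ 0.7 -0.4]
 [-0.5  0.4]
 [ 0.1  0.2]]
glue base [[ 0.76413388 -0.16816674  0.        ]] [[ 0.76273939 -0.15935431  0.14      ]]
tape [[0.34381134 0.21543716 0.024     ]]
offcut tops [[0.65864534 0.21440357 0.083     ]
 [0.63435126 0.15774034 0.083     ]
 [0.62196027 0.22415504 0.083     ]
 [0.57702312 0.22371806 0.083     ]
 [0.57983878 0.16183567 0.083     ]]
```

Run:
```python
from fit import *
b=lambda u,v:z((u,v),4,(320,105));t=lambda u,v:z((u,v),4.3,(115,120))
ob=[(ct,b(130,503),(.08,-.017,.052)),(ct,b(172,520),(.08,.017,.052)),(ct,b(215,325),(-.08,-.017,.052)),(ct,b(255,338),(-.08,.017,.052))]
p,r=fit(ob,[.5,-.2,-3.5]);print(p,r, p[2]+np.pi)
print('nose',xf((p[0],p[1],0,p[2]),[(.08,0,0),(-.08,0,0),(-.21,0,0)]))
T=(0.6151,.2041,0,-.1669)
off=plane(ct,[t(433,240),t(512,273),t(418,290),t(417,352),t(505,348)],.083)
d=off-np.array(T[:3]);c,s=np.cos(T[3]),np.sin(T[3])
print(np.round(np.c_[c*d[:,0]+s*d[:,1],-s*d[:,0]+c*d[:,1]],3))
print(np.hypot(off[:,0],off[:,1]))
```

```text
[ 0.55688904 -0.25748556 -3.60600189] [[ 0.3 -0.2]
 [-0.1  0.4]
 [-0.  -0.9]
 [-0.1  0.5]] -0.46440923745035656
nose [[ 0.48536214 -0.22165399  0.        ]
 [ 0.62841595 -0.29331714  0.        ]
 [ 0.74464717 -0.35154345  0.        ]]
[[ 0.041  0.017]
 [ 0.027 -0.043]
 [ 0.003  0.021]
 [-0.041  0.013]
 [-0.028 -0.048]]
[0.69266339 0.65366929 0.66112031 0.61887435 0.60199983]
```

Request:
{"method": "step_arm", "body": {
  "plan": [
    {"grip": -1,"slide": [0,0,0],"spin": 6.3},
    {"grip": -1,"slide": [0,0,0],"spin": 6.3},
    {"grip": -1,"slide": [0,0,0],"spin": 6.3},
    {"grip": -1,"slide": [0,0,0],"spin": 6.3},
    {"grip": -1,"slide": [0,0,0],"spin": 6.3},
    {"grip": -1,"slide": [0,0,0],"spin": 6.3},
    {"grip": -1,"slide": [0,0,0],"spin": 6.3},
    {"grip": -1,"slide": [0,0,0],"spin": 0}
  ],
  "force": 20
}}

```text
time_s: 0.82
ee_pos: [0.1655, -0.5244, 0.2052]
eef_rot: [-1.571, 0.0, -2.04]
force: [0.6, 0.3, -0.1]
grip_width: 0.0939
```

Request:
{"method": "step_arm", "body": {
  "plan": [
    {"grip": -1,"slide": [-0.0275,0,0.0173],"spin": 0},
    {"grip": -1,"slide": [-0.0275,0,0.0173],"spin": 0},
    {"grip": -1,"slide": [-0.0275,0,0.0173],"spin": 0},
    {"grip": -1,"slide": [-0.0275,0,0.0173],"spin": 0},
    {"grip": -1,"slide": [-0.0275,0,0.0173],"spin": 0},
    {"grip": -1,"slide": [-0.0275,0,0.0173],"spin": 0},
    {"grip": -1,"slide": [-0.0275,0,0.0173],"spin": 0},
    {"grip": -1,"slide": [-0.0275,0,0.0173],"spin": 0},
    {"grip": -1,"slide": [-0.0275,0,0.0173],"spin": 0},
    {"grip": -1,"slide": [-0.0275,0,0.0173],"spin": 0},
    {"grip": -1,"slide": [-0.0275,0,0.0173],"spin": 0},
    {"grip": -1,"slide": [-0.0275,0,0.0173],"spin": 0},
    {"grip": -1,"slide": [-0.0275,0,0.0173],"spin": 0},
    {"grip": -1,"slide": [-0.0275,0,0.0173],"spin": 0},
    {"grip": -1,"slide": [-0.0275,0,0.0173],"spin": 0},
    {"grip": -1,"slide": [0,0,0],"spin": 0},
    {"grip": -1,"slide": [0,0,0],"spin": 0}
  ]
}}

```text
time_s: 2.23
ee_pos: [0.5829, -0.2706, 0.2046]
eef_rot: [-1.572, -0.0, -2.029]
force: [-0.8, -1.0, -0.1]
grip_width: 0.0941
```

Run:
```python
from h import *
o=get_obs();print(o['ee_pos'],o['eef_rot'],o['qpos'])
cv2.imwrite('pics/w1.png',cams.camera('wrist'));c=cams.calibration('wrist')
B=(.5569,-.2575,0,-3.606)
print(proj(c,xf(B,[(.08,.017,.052),(.08,-.017,.052),(-.08,.017,.052),(-.08,-.017,.052)])))
```

```text
[ 0.58288081 -0.27061313  0.20463475] [-1.57195482e+00 -1.22603336e-05 -2.02916568e+00] [-4.91618268e-01  5.11709828e-01  1.22856715e+00 -5.14927891e-05
  1.40247312e+00  1.53755607e+00]
[[292.81104742 278.77097271]
 [265.50168716 278.66230684]
 [295.17264931 148.29302707]
 [263.94327109 148.15808108]]
```

View pics/w1.png

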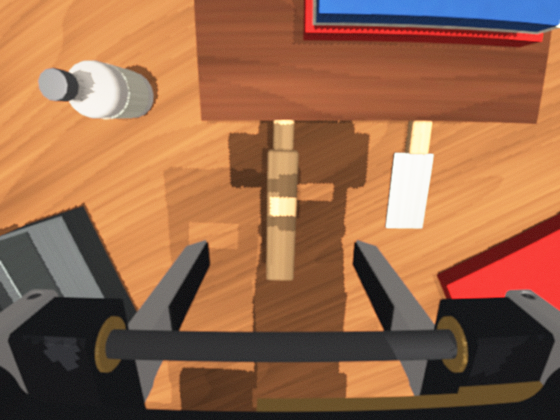

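Head outline agrees with the prediction within 2 px and lies between the fingers. Descend and grip.

Request:
{"method": "step_arm", "body": {
  "plan": [
    {"grip": -1,"slide": [0,0.0225,0],"spin": 0},
    {"grip": -1,"slide": [0,0.0225,0],"spin": 0},
    {"grip": -1,"slide": [0,0.0225,0],"spin": 0},
    {"grip": -1,"slide": [0,0.0225,0],"spin": 0},
    {"grip": -1,"slide": [0,0.0225,0],"spin": 0},
    {"grip": -1,"slide": [0,0.0225,0],"spin": 0},
    {"grip": -1,"slide": [0,0.0225,0],"spin": 0},
    {"grip": -1,"slide": [0,0.0225,0],"spin": 0},
    {"grip": -1,"slide": [0,0,0],"spin": 0},
    {"grip": 1,"slide": [0,0,0],"spin": 0},
    {"grip": 1,"slide": [0,0,0],"spin": 0},
    {"grip": 1,"slide": [0,0,0],"spin": 0},
    {"grip": 1,"slide": [0,0,0],"spin": 0},
    {"grip": 1,"slide": [0,0,0],"spin": 0},
    {"grip": 1,"slide": [0,0,0],"spin": 0},
    {"grip": 1,"slide": [0,0,0],"spin": 0},
    {"grip": 1,"slide": [0,0,0],"spin": 0}
  ],
  "force": 30
}}

```text
time_s: 3.7
ee_pos: [0.5823, -0.2717, 0.0256]
eef_rot: [-1.571, 0.0, -2.035]
force: [0.0, -0.5, 0.5]
grip_width: 0.0442
```

Request:
{"method": "step_arm", "body": {
  "plan": [
    {"grip": 1,"slide": [0,0,0],"spin": 0},
    {"grip": 1,"slide": [0,0,0],"spin": 0},
    {"grip": 1,"slide": [0,0,0],"spin": 0},
    {"grip": 1,"slide": [0,0,0],"spin": 0},
    {"grip": 1,"slide": [0,0,0],"spin": 0}
  ],
  "force": 30
}}

```text
time_s: 4.12
ee_pos: [0.5822, -0.2717, 0.0254]
eef_rot: [-1.571, 0.0, -2.035]
force: [-0.3, 1.3, 0.5]
grip_width: 0.0339
```

Request:
{"method": "step_arm", "body": {
  "plan": [
    {"grip": 1,"slide": [0,-0.006,0],"spin": 0},
    {"grip": 1,"slide": [0,-0.006,0],"spin": 0},
    {"grip": 1,"slide": [0,0,-0.01],"spin": 0},
    {"grip": 1,"slide": [0,0,-0.02],"spin": 0},
    {"grip": 1,"slide": [0,0,-0.02],"spin": 0},
    {"grip": 1,"slide": [0,0,-0.02],"spin": 0},
    {"grip": 1,"slide": [0,0,-0.02],"spin": 0},
    {"grip": 1,"slide": [0,0,-0.02],"spin": 0},
    {"grip": 1,"slide": [0,0,-0.02],"spin": 0},
    {"grip": 1,"slide": [0,0,-0.02],"spin": 0},
    {"grip": 1,"slide": [0,0,-0.02],"spin": 0},
    {"grip": 1,"slide": [0,0,-0.02],"spin": 0},
    {"grip": 1,"slide": [0,0,-0.01],"spin": 0},
    {"grip": 1,"slide": [0,-0.02,0],"spin": 0},
    {"grip": 1,"slide": [0,-0.02,0],"spin": 0},
    {"grip": 1,"slide": [0,-0.02,0],"spin": 0},
    {"grip": 1,"slide": [0,-0.02,0],"spin": 0},
    {"grip": 1,"slide": [0,0,0],"spin": 0},
    {"grip": 1,"slide": [0,0,0],"spin": 0}
  ]
}}

```text
time_s: 5.7
ee_pos: [0.4037, -0.1824, 0.1182]
eef_rot: [-1.568, -0.0, -2.035]
force: [-0.5, 0.4, -2.7]
grip_width: 0.0334
```

Run:
```python
from h import *
o=get_obs();print(o['ee_pos'],o['eef_rot'],o['qpos'],o['grip_width'])
s=cams.camera('scene')
cv2.imwrite('pics/s1.png',s)
```

```text
[ 0.4037336  -0.18238791  0.11822433] [-1.56840396e+00 -9.72501482e-05 -2.03466235e+00] [-5.07023734e-01  1.61348904e-01  1.91104475e+00  6.91790344e-06
  1.06680466e+00  1.52763516e+00] 0.033443366501649516
```

View pics/s1.png

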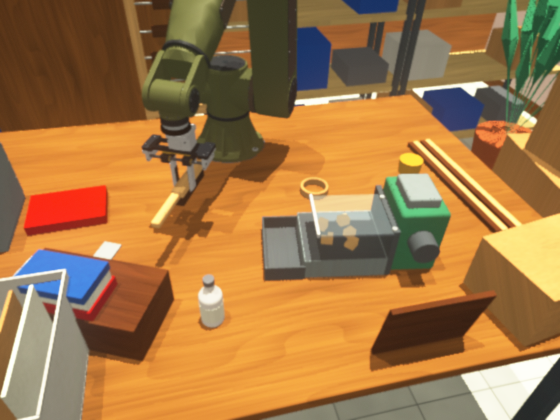

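Request:
{"method": "step_arm", "body": {
  "plan": [
    {"grip": 1,"slide": [0,0,0],"spin": -3},
    {"grip": 1,"slide": [0,0,0],"spin": -6},
    {"grip": 1,"slide": [0,0,0],"spin": -7},
    {"grip": 1,"slide": [0,0,0],"spin": -7},
    {"grip": 1,"slide": [0,0,0],"spin": -7},
    {"grip": 1,"slide": [0,0,0],"spin": -7},
    {"grip": 1,"slide": [0,0,0],"spin": -7},
    {"grip": 1,"slide": [0,0,0],"spin": -7},
    {"grip": 1,"slide": [0,0,0],"spin": -7},
    {"grip": 1,"slide": [0,0,0],"spin": -7},
    {"grip": 1,"slide": [0,0,0],"spin": -7},
    {"grip": 1,"slide": [0,0,0],"spin": -7},
    {"grip": 1,"slide": [0,0,0],"spin": -7},
    {"grip": 1,"slide": [0,0,0],"spin": -7},
    {"grip": 1,"slide": [0,0,0],"spin": -7},
    {"grip": 1,"slide": [0,0,0],"spin": -7},
    {"grip": 1,"slide": [0,0,0],"spin": -7},
    {"grip": 1,"slide": [0,0,0],"spin": -7},
    {"grip": 1,"slide": [0,0,0],"spin": -7},
    {"grip": 1,"slide": [0,0,0],"spin": -7}
  ]
}}

```text
time_s: 7.42
ee_pos: [0.4028, -0.1819, 0.1161]
eef_rot: [-1.569, 0.002, 0.328]
force: [0.6, -0.4, -1.9]
grip_width: 0.0338
```

Request:
{"method": "step_arm", "body": {
  "plan": [
    {"grip": 1,"slide": [0,0,0],"spin": -7},
    {"grip": 1,"slide": [0,0,0],"spin": -7},
    {"grip": 1,"slide": [0,0,0],"spin": -7},
    {"grip": 1,"slide": [0,0,0],"spin": -7},
    {"grip": 1,"slide": [0,0,0],"spin": -7},
    {"grip": 1,"slide": [0,0,0],"spin": -7},
    {"grip": 1,"slide": [0,0,0],"spin": -7},
    {"grip": 1,"slide": [0,0,0],"spin": -7},
    {"grip": 1,"slide": [0,0,0],"spin": -6},
    {"grip": 1,"slide": [0,0,0],"spin": 0},
    {"grip": 1,"slide": [0,0,0],"spin": 0}
  ]
}}

```text
time_s: 8.33
ee_pos: [0.4029, -0.182, 0.1165]
eef_rot: [-1.569, -0.001, 1.4]
force: [0.1, 0.3, -1.4]
grip_width: 0.0339
```

Request:
{"method": "step_arm", "body": {
  "plan": [
    {"grip": 1,"slide": [0.0185,0,-0.009],"spin": 0},
    {"grip": 1,"slide": [0.0185,0,-0.009],"spin": 0},
    {"grip": 1,"slide": [0.0185,0,-0.009],"spin": 0},
    {"grip": 1,"slide": [0.0185,0,-0.009],"spin": 0},
    {"grip": 1,"slide": [0,0.015,0],"spin": 0},
    {"grip": 1,"slide": [0,0.015,0],"spin": 0},
    {"grip": 1,"slide": [0,0.015,0],"spin": 0},
    {"grip": 1,"slide": [0,0.015,0],"spin": 0},
    {"grip": 1,"slide": [0,0.015,0],"spin": 0},
    {"grip": 1,"slide": [0,0.01,0],"spin": 0},
    {"grip": 1,"slide": [0,0.003,0],"spin": 0},
    {"grip": 1,"slide": [0,0.002,0],"spin": 0},
    {"grip": 1,"slide": [0,0,0],"spin": 0},
    {"grip": 1,"slide": [0,0,0],"spin": 0}
  ]
}}

```text
time_s: 9.5
ee_pos: [0.4515, -0.1153, 0.028]
eef_rot: [-1.572, 0.0, 1.403]
force: [0.5, 0.8, -0.6]
grip_width: 0.0342
```

Run:
```python
from h import *
s=cams.camera('scene')
cv2.imwrite('pics/s2.png',cv2.resize(s[100:280,110:330],None,fx=3.5,fy=3.3,interpolation=2))
```

```text
(no output)
```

View pics/s2.png

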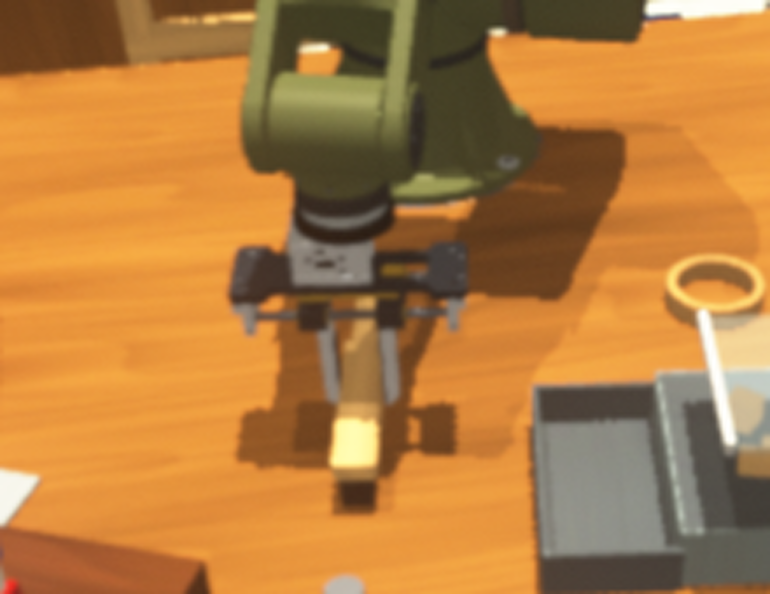

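Request:
{"method": "step_arm", "body": {
  "plan": [
    {"grip": 1,"slide": [0,0.001,0],"spin": 0},
    {"grip": 1,"slide": [0,0.001,0],"spin": 0},
    {"grip": 1,"slide": [0,0,0],"spin": 0}
  ]
}}

```text
time_s: 9.8
ee_pos: [0.4512, -0.1152, 0.0255]
eef_rot: [-1.571, 0.0, 1.404]
force: [1.2, -0.1, -1.9]
grip_width: 0.0339
```

Request:
{"method": "step_arm", "body": {
  "plan": [
    {"grip": -1,"slide": [0,0,0],"spin": 0},
    {"grip": -1,"slide": [0,0,0],"spin": 0},
    {"grip": -1,"slide": [0,0,0],"spin": 0},
    {"grip": -1,"slide": [0,0,0],"spin": 0},
    {"grip": -1,"slide": [0,0,0],"spin": 0},
    {"grip": -1,"slide": [0,0,0],"spin": 0},
    {"grip": -1,"slide": [0,0,0],"spin": 0},
    {"grip": -1,"slide": [0,0,0],"spin": 0},
    {"grip": -1,"slide": [0,-0.03,0],"spin": 0},
    {"grip": -1,"slide": [0,-0.03,0],"spin": 0},
    {"grip": -1,"slide": [0,-0.03,0],"spin": 0},
    {"grip": -1,"slide": [0,-0.03,0],"spin": 0},
    {"grip": -1,"slide": [0,0,0],"spin": 0},
    {"grip": -1,"slide": [0,0,0],"spin": 0}
  ]
}}

```text
time_s: 10.97
ee_pos: [0.4517, -0.1154, 0.1465]
eef_rot: [-1.574, 0.0, 1.404]
force: [0.5, -1.0, -0.7]
grip_width: 0.0939
```

Run:
```python
from h import *
o=get_obs();print(o['ee_pos'],o['eef_rot'],o['qpos'],o['grip_width'])
cv2.imwrite('pics/w2.png',cams.camera('wrist'));c=cams.calibration('wrist')
B=(.48,-.12,0,-.167)
print(proj(c,xf(B,[(.08,.017,.052),(.08,-.017,.052),(-.08,.017,.052),(-.08,-.017,.052),(-.13,0,.052),(-.21,0.011,.052),(-.21,-.011,.052)])))
```

```text
[ 0.45168036 -0.11536952  0.14647116] [-1.57353897e+00  4.34247341e-04  1.40361485e+00] [-3.28674322e-01  1.73545219e-01  1.82262946e+00  1.36290217e-05
  1.14264119e+00 -1.73229541e+00] 0.09387576981604065
[[296.79857494 310.50225584]
 [264.76858737 310.49594887]
 [299.67971283 158.74911958]
 [261.9514319  158.73948086]
 [280.82856718 100.53505277]
 [294.57374806  -2.61464712]
 [267.13073299  -2.623192  ]]
```

View pics/w2.png

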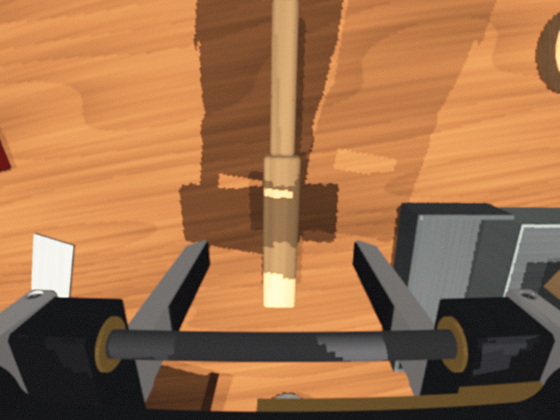

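Request:
{"method": "step_arm", "body": {
  "plan": [
    {"grip": -1,"slide": [0,0,0.025],"spin": 0},
    {"grip": -1,"slide": [0,0,0.025],"spin": 0},
    {"grip": -1,"slide": [0,0,0.025],"spin": 0},
    {"grip": -1,"slide": [0,0,0.025],"spin": 0},
    {"grip": -1,"slide": [0,0.02,0],"spin": 0},
    {"grip": -1,"slide": [0,0.02,0],"spin": 0},
    {"grip": -1,"slide": [0,0.02,0],"spin": 0},
    {"grip": -1,"slide": [0,0.02,0],"spin": 0},
    {"grip": -1,"slide": [0,0.02,0],"spin": 0},
    {"grip": -1,"slide": [0,0.02,0],"spin": 0},
    {"grip": 1,"slide": [0,0,0],"spin": 0},
    {"grip": 1,"slide": [0,0,0],"spin": 0},
    {"grip": 1,"slide": [0,0,0],"spin": 0},
    {"grip": 1,"slide": [0,0,0],"spin": 0},
    {"grip": 1,"slide": [0,0,0],"spin": 0},
    {"grip": 1,"slide": [0,0,0],"spin": 0},
    {"grip": 1,"slide": [0,0,0],"spin": 0},
    {"grip": 1,"slide": [0,0,0],"spin": 0},
    {"grip": 1,"slide": [0,0,0],"spin": 0},
    {"grip": 1,"slide": [0,0,0],"spin": 0}
  ],
  "force": 58
}}

```text
time_s: 12.68
ee_pos: [0.3526, -0.0986, 0.0255]
eef_rot: [-1.571, -0.0, 1.404]
force: [-0.1, -0.3, 0.0]
grip_width: 0.0308
```

Request:
{"method": "step_arm", "body": {
  "plan": [
    {"grip": 1,"slide": [0,0,0],"spin": 0},
    {"grip": 1,"slide": [0,0,0],"spin": 0},
    {"grip": 1,"slide": [0,0,0],"spin": 0},
    {"grip": 1,"slide": [0,0,0],"spin": 0},
    {"grip": 1,"slide": [0,0,0],"spin": 0}
  ]
}}

```text
time_s: 13.1
ee_pos: [0.3526, -0.0986, 0.0255]
eef_rot: [-1.571, 0.0, 1.404]
force: [-0.2, -0.3, 0.7]
grip_width: 0.0215
```

Request:
{"method": "step_arm", "body": {
  "plan": [
    {"grip": 1,"slide": [0,-0.008,0],"spin": 0},
    {"grip": 1,"slide": [0,-0.015,0],"spin": 0},
    {"grip": 1,"slide": [0,-0.02,0],"spin": 0},
    {"grip": 1,"slide": [0,-0.02,0],"spin": 0},
    {"grip": 1,"slide": [0,-0.012,0],"spin": 0},
    {"grip": 1,"slide": [0,0,0],"spin": 0},
    {"grip": 1,"slide": [0,0,0],"spin": 0}
  ]
}}

```text
time_s: 13.68
ee_pos: [0.3526, -0.0986, 0.1007]
eef_rot: [-1.572, 0.0, 1.404]
force: [-1.0, 0.8, -1.4]
grip_width: 0.0221
```

Run:
```python
from h import *
o=get_obs();print(o['ee_pos'],o['eef_rot'],o['moment'],o['force'])
s=cams.camera('scene');c=cams.calibration('scene')
h=o['ee_pos'][2]-.0255
yaw=o['eef_rot'][2]-np.pi/2
g=np.array(o['ee_pos'][:2]);
for k in(.128,):
  B=(g[0]+k*np.cos(yaw),g[1]+k*np.sin(yaw),h,yaw)
  P=proj(c,xf(B,[(.08,.017,.052),(.08,-.017,.052),(.08,-.017,.032),(-.08,.017,.052),(-.08,-.017,.052),(.077,.013,0),(.077,-.013,0)]))
im=cv2.resize(s[100:280,110:330],None,fx=3.5,fy=3.3,interpolation=2)
for p in P: cv2.circle(im,(int((p[0]-110)*3.5),int((p[1]-100)*3.3)),3,(255,0,255),1)
cv2.imwrite('pics/s3.png',im)
```

```text
[ 0.35261694 -0.09857734  0.10068447] [-1.57182679e+00  2.11042026e-04  1.40366483e+00] [0.0944042  0.00190025 0.03618542] [-1.00277232  0.78630814 -1.39098082]
```

View pics/s3.png

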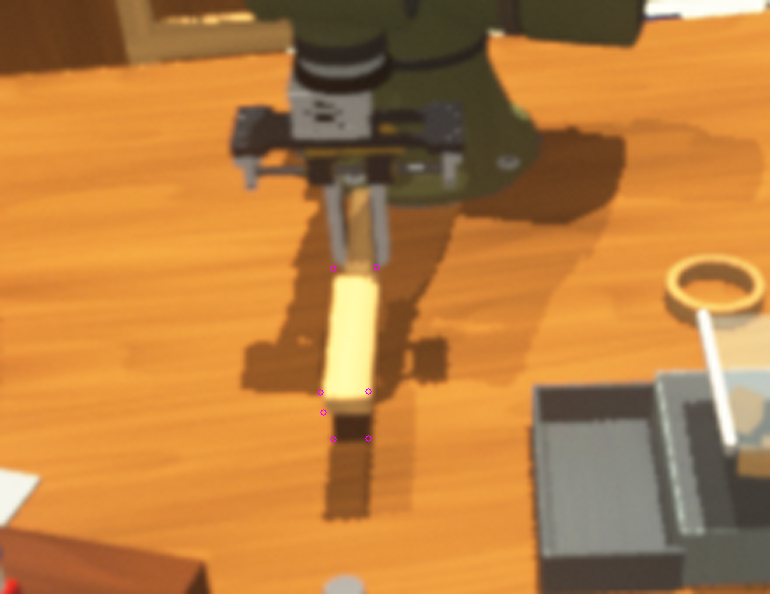

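Request:
{"method": "step_arm", "body": {
  "plan": [
    {"grip": 1,"slide": [0.0205,0,0.012],"spin": 0},
    {"grip": 1,"slide": [0.0205,0,0.012],"spin": 0},
    {"grip": 1,"slide": [0.0205,0,0.012],"spin": 0},
    {"grip": 1,"slide": [0.0205,0,0.012],"spin": 0},
    {"grip": 1,"slide": [0.0205,0,0.012],"spin": 0},
    {"grip": 1,"slide": [0.0205,0,0.012],"spin": 0},
    {"grip": 1,"slide": [0.0205,0,0.012],"spin": 0},
    {"grip": 1,"slide": [0.0205,0,0.012],"spin": 0},
    {"grip": 1,"slide": [0.0205,0,0.012],"spin": 0},
    {"grip": 1,"slide": [0.0205,0,0.012],"spin": 0},
    {"grip": 1,"slide": [0.0205,0,0],"spin": 0},
    {"grip": 1,"slide": [0.0205,0,0],"spin": 0},
    {"grip": 1,"slide": [0.0205,0,0],"spin": 0},
    {"grip": 1,"slide": [0.0205,0,0],"spin": 0},
    {"grip": 1,"slide": [0.0205,0,0],"spin": 0},
    {"grip": 1,"slide": [0.0205,0,0],"spin": 0},
    {"grip": 1,"slide": [0,0,0],"spin": 0},
    {"grip": 1,"slide": [0,0,0],"spin": 0}
  ]
}}

```text
time_s: 15.23
ee_pos: [0.2881, 0.2448, 0.0993]
eef_rot: [-1.569, 0.002, 1.405]
force: [0.2, -0.3, -1.2]
grip_width: 0.0212
```

```bash
cat > st.py <<'E'
from h import *
import sys
T=(0.6151,.2041,0,-.1669)
o=get_obs();d=o['ee_pos']-np.array(T[:3]);c,s=np.cos(T[3]),np.sin(T[3])
print('trimmer frame TCP',np.round([c*d[0]+s*d[1],-s*d[0]+c*d[1],d[2]],4),'yawerr',o['eef_rot'][2]-np.pi/2-T[3],'brush z',d[2]-.0255)
print(o['force'],o['grip_width'],o['qpos'],o['time_s'])
if len(sys.argv)>1:
    n=sys.argv[1]
    s=cams.camera('scene');t=cams.camera('top')
    a=cv2.resize(s[130:300,240:430],None,fx=3,fy=3,interpolation=2);b=cv2.resize(t[120:300,120:300],None,fx=2,fy=2,interpolation=2)
    cv2.imwrite(f'pics/{n}a.png',a);cv2.imwrite(f'pics/{n}b.png',b)
E
python3 st.py p4
```

```text
trimmer frame TCP [-0.3292 -0.0142  0.0993] yawerr 0.0011494920382688067 brush z 0.07378933370496073
[ 0.22723232 -0.27544943 -1.20900246] 0.021206973449367745 [ 6.07322733e-01  5.08560972e-02  2.08714932e+00  1.32964443e-05
  1.00618990e+00 -7.97728522e-01] 15.2333
```

View pics/p4a.png

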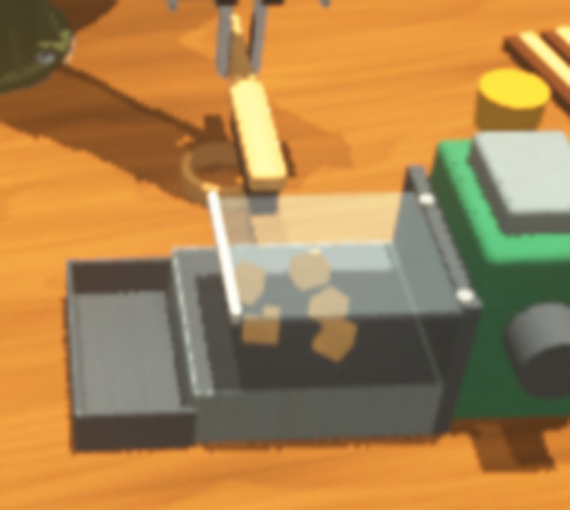

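View pics/p4b.png

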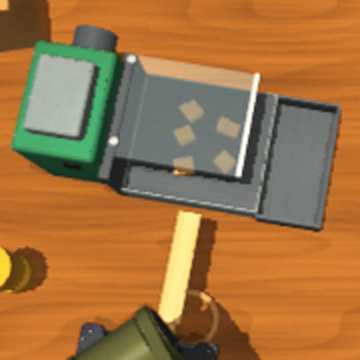

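Request:
{"method": "step_arm", "body": {
  "plan": [
    {"grip": 1,"slide": [0.0145,0,0],"spin": 0},
    {"grip": 1,"slide": [0.0145,0,0],"spin": 0},
    {"grip": 1,"slide": [0.0145,0,0],"spin": 0},
    {"grip": 1,"slide": [0.0145,0,0],"spin": 0},
    {"grip": 1,"slide": [0.0145,0,0],"spin": 0},
    {"grip": 1,"slide": [0.0145,0,0],"spin": 0},
    {"grip": 1,"slide": [0,0,0],"spin": 0},
    {"grip": 1,"slide": [0,0,0],"spin": 0}
  ]
}}

```text
time_s: 16.0
ee_pos: [0.3031, 0.3299, 0.1001]
eef_rot: [-1.57, 0.001, 1.404]
force: [-0.7, 0.4, -0.6]
grip_width: 0.0212
```

```bash
python3 st.py p5
python3 - <<'E'
import cv2
from h import *
T=(0.6151,.2041,0,-.1669)
g=get_obs()['ee_pos']; h=g[2]-.0255;yaw=get_obs()['eef_rot'][2]-np.pi/2
B=(g[0]+.128*np.cos(yaw),g[1]+.128*np.sin(yaw),h,yaw)
M=[(.08,.017,.052),(.08,-.017,.052),(-.08,.017,.052),(-.08,-.017,.052),(.077,.013,0),(.077,-.013,0)]
for n,s,o in (('a',3,(240,130)),('b',2,(120,120))):
    c=cams.calibration('scene' if n=='a' else 'top');im=cv2.imread(f'pics/p5{n}.png')
    for p in proj(c,xf(B,M)): cv2.circle(im,(int((p[0]-o[0])*s),int((p[1]-o[1])*s)),3,(255,0,255),1)
    cv2.imwrite(f'pics/p5{n}m.png',im)
E
```

```text
trimmer frame TCP [-0.3285  0.0722  0.1001] yawerr -0.00026370829966154696 brush z 0.07457987216891206
[-0.69866717  0.41387906 -0.64671474] 0.021192505567787644 [ 7.45856682e-01  2.00952362e-01  1.91258350e+00 -5.07021552e-05
  1.02899490e+00 -6.57749563e-01] 16.0
```

View pics/p5am.png

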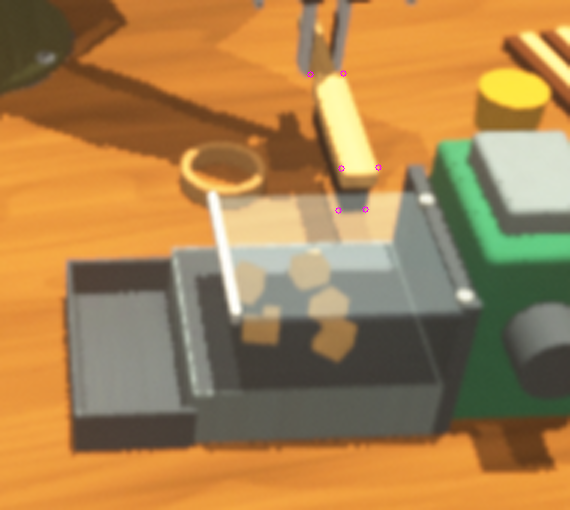

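View pics/p5bm.png

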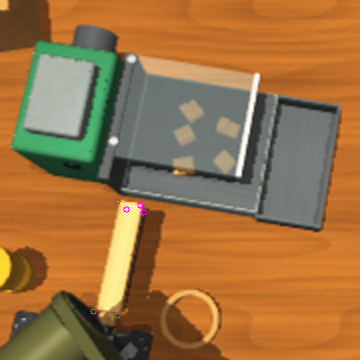

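Request:
{"method": "step_arm", "body": {
  "plan": [
    {"grip": 1,"slide": [0,0.005,-0.01],"spin": 0},
    {"grip": 1,"slide": [0,0,-0.0185],"spin": 0},
    {"grip": 1,"slide": [0,0,-0.0185],"spin": 0},
    {"grip": 1,"slide": [0,0,-0.0185],"spin": 0},
    {"grip": 1,"slide": [0,0,-0.0185],"spin": 0},
    {"grip": 1,"slide": [0,0,-0.0185],"spin": 0},
    {"grip": 1,"slide": [0,0,-0.0185],"spin": 0},
    {"grip": 1,"slide": [0,0,-0.0185],"spin": 0},
    {"grip": 1,"slide": [0,0,-0.0185],"spin": 0},
    {"grip": 1,"slide": [0,0,-0.0185],"spin": 0},
    {"grip": 1,"slide": [0,0,-0.0185],"spin": 0},
    {"grip": 1,"slide": [0,0,0],"spin": 0},
    {"grip": 1,"slide": [0,0,0],"spin": 0}
  ]
}}

```text
time_s: 17.18
ee_pos: [0.4961, 0.297, 0.0947]
eef_rot: [-1.57, 0.001, 1.402]
force: [-0.4, -0.8, -1.1]
grip_width: 0.0213
```

```bash
python3 st.py p6
```

```text
trimmer frame TCP [-0.1328  0.0718  0.0947] yawerr -0.0018483687665112325 brush z 0.0692221847654846
[-0.35607763 -0.7921135  -1.14118942] 0.021276629578539652 [ 4.76053696e-01  4.73116908e-01  1.55280257e+00 -3.93203429e-05
  1.11654986e+00 -9.25976805e-01] 17.1833
```

View pics/p6a.png

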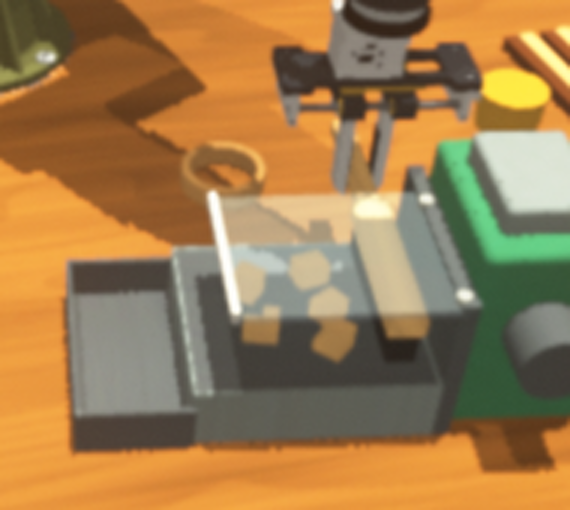

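View pics/p6b.png

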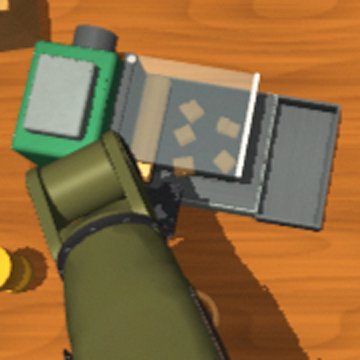

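Request:
{"method": "step_arm", "body": {
  "plan": [
    {"grip": 1,"slide": [0,0.004,0],"spin": 0},
    {"grip": 1,"slide": [0,0.003,0],"spin": 0},
    {"grip": 1,"slide": [0,0,0],"spin": 0},
    {"grip": 1,"slide": [0,0,0],"spin": 0}
  ]
}}

```text
time_s: 17.62
ee_pos: [0.4952, 0.2982, 0.0882]
eef_rot: [-1.57, 0.0, 1.404]
force: [0.4, 0.8, -1.6]
grip_width: 0.0216
```

Request:
{"method": "step_arm", "body": {
  "plan": [
    {"grip": 1,"slide": [-0.006,0,0],"spin": 0},
    {"grip": 1,"slide": [-0.01,0,0],"spin": 0},
    {"grip": 1,"slide": [-0.01,0,0],"spin": 0},
    {"grip": 1,"slide": [-0.01,0,0],"spin": 0},
    {"grip": 1,"slide": [-0.01,0,0],"spin": 0},
    {"grip": 1,"slide": [-0.01,0,0],"spin": 0},
    {"grip": 1,"slide": [-0.01,0,0],"spin": 0},
    {"grip": 1,"slide": [-0.01,0,0],"spin": 0},
    {"grip": 1,"slide": [-0.01,0,0],"spin": 0},
    {"grip": 1,"slide": [-0.01,0,0],"spin": 0},
    {"grip": 1,"slide": [-0.01,0,0],"spin": 0},
    {"grip": 1,"slide": [-0.006,0,0],"spin": 0},
    {"grip": 1,"slide": [0,0,0],"spin": 0}
  ]
}}

```text
time_s: 18.7
ee_pos: [0.4768, 0.1866, 0.0885]
eef_rot: [-1.571, 0.0, 1.403]
force: [0.2, 0.4, -1.4]
grip_width: 0.021
```

```bash
python3 st.py p7
```

```text
trimmer frame TCP [-0.1335 -0.0403  0.0885] yawerr -0.0012632474544210237 brush z 0.06298477769168145
[ 0.161959    0.40882968 -1.3899506 ] 0.02102050330200913 [ 3.01512964e-01  3.48383439e-01  1.75044884e+00 -1.75542009e-04
  1.04294566e+00 -1.10103167e+00] 18.7
```

View pics/p7a.png

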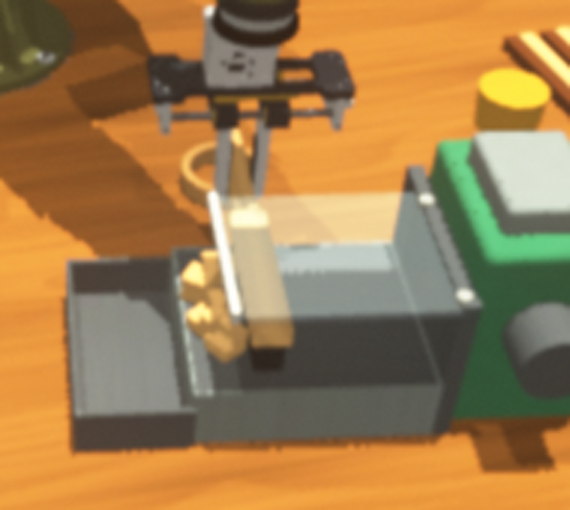

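View pics/p7b.png

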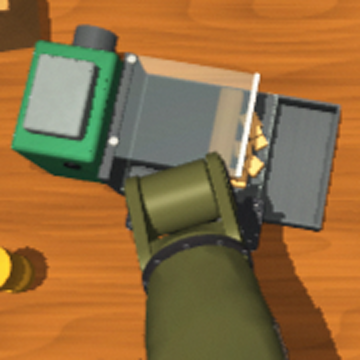

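Request:
{"method": "step_arm", "body": {
  "plan": [
    {"grip": 1,"slide": [-0.007,0,0],"spin": 0},
    {"grip": 1,"slide": [-0.007,0,0],"spin": 0},
    {"grip": 1,"slide": [-0.007,0,0],"spin": 0},
    {"grip": 1,"slide": [-0.007,0,0],"spin": 0},
    {"grip": 1,"slide": [-0.007,0,0],"spin": 0},
    {"grip": 1,"slide": [-0.007,0,0],"spin": 0},
    {"grip": 1,"slide": [-0.007,0,0],"spin": 0},
    {"grip": 1,"slide": [-0.007,0,0],"spin": 0},
    {"grip": 1,"slide": [-0.007,0,0],"spin": 0},
    {"grip": 1,"slide": [-0.007,0,0],"spin": 0},
    {"grip": 1,"slide": [-0.007,0,0],"spin": 0},
    {"grip": 1,"slide": [-0.007,0,0],"spin": 0},
    {"grip": 1,"slide": [0,0,0],"spin": 0},
    {"grip": 1,"slide": [0,0,0],"spin": 0},
    {"grip": 1,"slide": [0,0,0],"spin": 0}
  ]
}}

```text
time_s: 20.05
ee_pos: [0.463, 0.105, 0.0885]
eef_rot: [-1.571, -0.0, 1.404]
force: [-0.1, -0.7, -1.4]
grip_width: 0.0211
```

```bash
python3 st.py p8
```

```text
trimmer frame TCP [-0.1335 -0.123   0.0885] yawerr -0.00037733144719870326 brush z 0.06297480905083537
[-0.06286409 -0.6636661  -1.36136123] 0.021144306935502483 [ 1.45770297e-01  2.73394863e-01  1.85231026e+00  8.13070447e-05
  1.01578640e+00 -1.25779154e+00] 20.05
```

View pics/p8a.png

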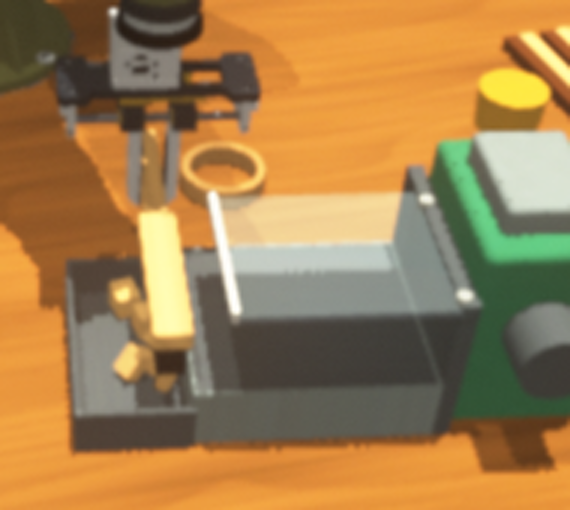

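View pics/p8b.png

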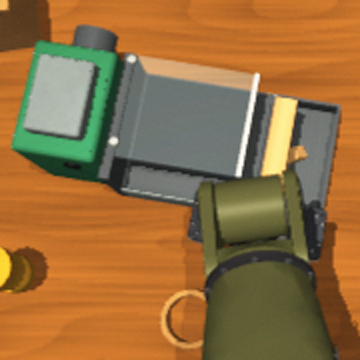

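Request:
{"method": "step_arm", "body": {
  "plan": [
    {"grip": 1,"slide": [0,-0.01,0],"spin": 0},
    {"grip": 1,"slide": [0,-0.015,0],"spin": 0},
    {"grip": 1,"slide": [0,-0.015,0],"spin": 0},
    {"grip": 1,"slide": [-0.0165,0,0.0095],"spin": 0},
    {"grip": 1,"slide": [-0.0165,0,0.0095],"spin": 0},
    {"grip": 1,"slide": [-0.0165,0,0.0095],"spin": 0},
    {"grip": 1,"slide": [-0.0165,0,0.0095],"spin": 0},
    {"grip": 1,"slide": [-0.0165,0,0.0095],"spin": 0},
    {"grip": 1,"slide": [-0.0165,0,0.0095],"spin": 0},
    {"grip": 1,"slide": [-0.0165,0,0.0095],"spin": 0},
    {"grip": 1,"slide": [-0.0165,0,0.0095],"spin": 0},
    {"grip": 1,"slide": [0,0,0],"spin": 0},
    {"grip": 1,"slide": [0,0,0],"spin": 0}
  ]
}}

```text
time_s: 21.23
ee_pos: [0.3662, -0.0129, 0.1292]
eef_rot: [-1.572, -0.0, 1.402]
force: [0.8, 0.2, -1.2]
grip_width: 0.0215
```

```bash
python3 st.py p9
```

```text
trimmer frame TCP [-0.2094 -0.2553  0.1292] yawerr -0.001460953771624418 brush z 0.10374763912012008
[ 0.82894617  0.1514147  -1.19559853] 0.02150975520795013 [-1.35227269e-01 -2.88160747e-02  2.08601960e+00  5.38559968e-05
  1.08312280e+00 -1.53768779e+00] 21.2333
```

View pics/p9a.png

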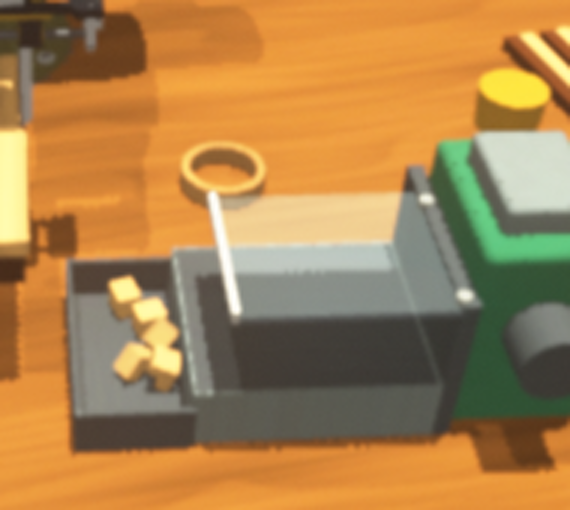

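View pics/p9b.png

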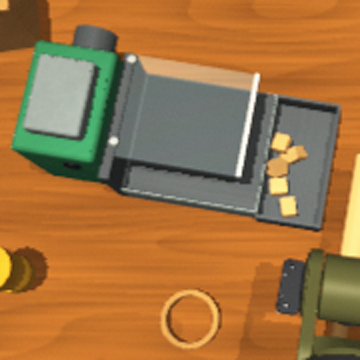

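All five lie in the trough (top view, (278–297, 142–205)); the bed is empty. Now putting the brush down.

Request:
{"method": "step_arm", "body": {
  "plan": [
    {"grip": 1,"slide": [-0.016,0,0],"spin": 0},
    {"grip": 1,"slide": [-0.016,0,0],"spin": 0},
    {"grip": 1,"slide": [-0.016,0,0],"spin": 0},
    {"grip": 1,"slide": [-0.016,0,0],"spin": 0},
    {"grip": 1,"slide": [-0.016,0,0],"spin": 0},
    {"grip": 1,"slide": [0,0.015,0],"spin": 0},
    {"grip": 1,"slide": [0,0.015,0],"spin": 0},
    {"grip": 1,"slide": [0,0.015,0],"spin": 0},
    {"grip": 1,"slide": [0,0.015,0],"spin": 0},
    {"grip": 1,"slide": [0,0.015,0],"spin": 0},
    {"grip": 1,"slide": [0,0.015,0],"spin": 0},
    {"grip": 1,"slide": [0,0.007,0],"spin": 0},
    {"grip": 1,"slide": [0,0.003,0],"spin": 0},
    {"grip": 1,"slide": [0,0,0],"spin": 0},
    {"grip": 1,"slide": [0,0,0],"spin": 0}
  ]
}}

```text
time_s: 22.58
ee_pos: [0.3532, -0.0915, 0.029]
eef_rot: [-1.571, 0.0, 1.404]
force: [-0.3, -0.2, -1.7]
grip_width: 0.0213
```

Request:
{"method": "step_arm", "body": {
  "plan": [
    {"grip": 1,"slide": [0,0.001,0],"spin": 0},
    {"grip": 1,"slide": [0,0.001,0],"spin": 0},
    {"grip": 1,"slide": [0,0.001,0],"spin": 0},
    {"grip": 1,"slide": [0,0,0],"spin": 0}
  ]
}}

```text
time_s: 22.92
ee_pos: [0.3529, -0.0915, 0.0256]
eef_rot: [-1.571, 0.0, 1.404]
force: [0.5, 0.5, -0.2]
grip_width: 0.0215
```

Run:
```python
from h import *
o=get_obs();print(o['ee_pos'],o['force'],o['moment'])
s=cams.camera('scene')
cv2.imwrite('pics/s4.png',cv2.resize(s[100:280,110:330],None,fx=3.5,fy=3.3,interpolation=2))
```

```text
[ 0.35286761 -0.09153978  0.0255542 ] [ 0.47998109  0.50396124 -0.19914589] [ 0.06675224 -0.10241923 -0.00185912]
```

View pics/s4.png

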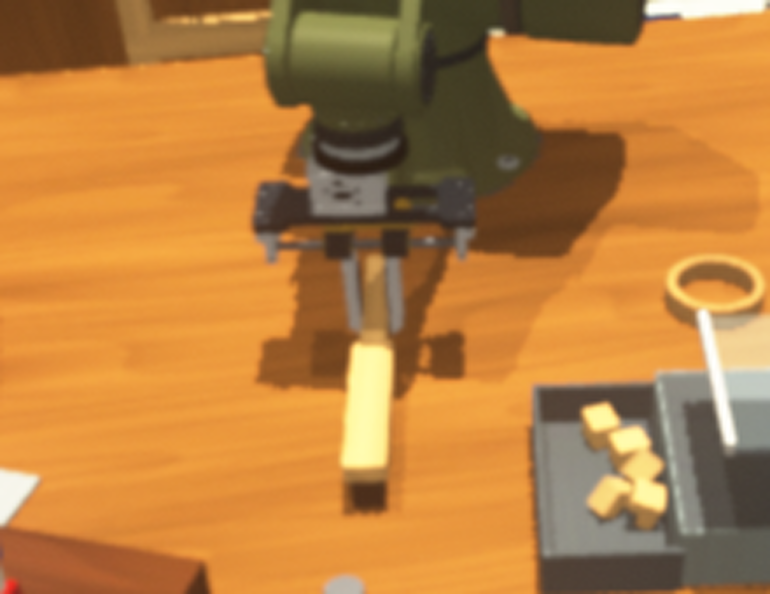

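Request:
{"method": "step_arm", "body": {
  "plan": [
    {"grip": -1,"slide": [0,0,0],"spin": 0},
    {"grip": -1,"slide": [0,0,0],"spin": 0},
    {"grip": -1,"slide": [0,0,0],"spin": 0},
    {"grip": -1,"slide": [0,0,0],"spin": 0},
    {"grip": -1,"slide": [0,0,0],"spin": 0},
    {"grip": -1,"slide": [0,0,0],"spin": 0},
    {"grip": -1,"slide": [0,0,0],"spin": 0},
    {"grip": -1,"slide": [0,0,0],"spin": 0},
    {"grip": -1,"slide": [0,-0.03,0],"spin": 0},
    {"grip": -1,"slide": [0,-0.03,0],"spin": 0},
    {"grip": -1,"slide": [0,-0.03,0],"spin": 0},
    {"grip": -1,"slide": [0,-0.03,0],"spin": 0},
    {"grip": -1,"slide": [0,-0.03,0],"spin": 0},
    {"grip": -1,"slide": [0,0,0],"spin": 0},
    {"grip": -1,"slide": [0,0,0],"spin": 0}
  ]
}}

```text
time_s: 24.22
ee_pos: [0.3532, -0.0917, 0.1763]
eef_rot: [-1.574, 0.0, 1.404]
force: [-1.1, -0.2, -1.1]
grip_width: 0.0939
```

Run:
```python
from h import *
o=get_obs();print(o['ee_pos'],o['force'],o['joint_vel'].round(3))
cv2.imwrite('pics/s5.png',cams.camera('scene'));cv2.imwrite('pics/t5.png',cams.camera('top'));cv2.imwrite('pics/w5.png',cams.camera('wrist'))
```

```text
[ 0.35320238 -0.09165622  0.17627202] [-1.14938712 -0.20272854 -1.14012168] [-0.001  0.038  0.044 -0.    -0.023 -0.001]
```

View pics/s5.png

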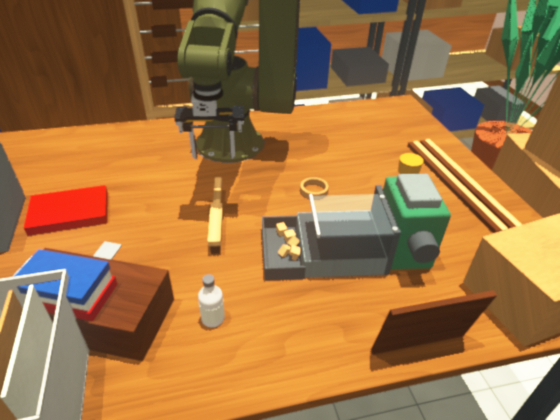

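View pics/t5.png

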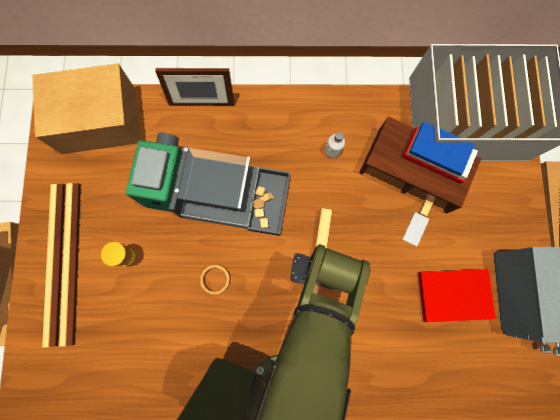

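View pics/w5.png

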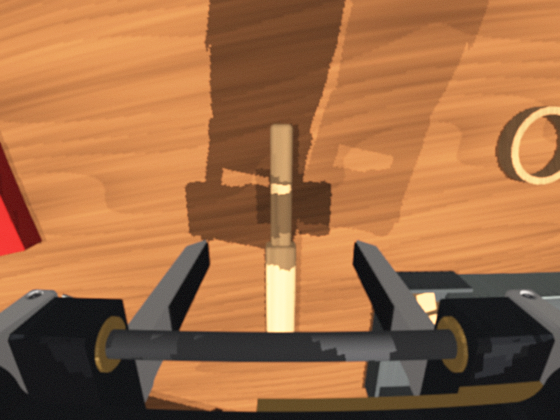

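Brush stands free on its bristles at (217,215) in the scene view, five offcuts in the trough around (288,242), bystanders unmoved.

```bash
python3 -c "
from station import hand_in,get_obs
print(hand_in())"
```

```text
the job is handed in; nothing more can be done
None
```

I handed the job in at about 24 s of the 72 s allowed. All five offcuts are in the scrap trough, and the brush is standing on its bristles on the open bench.

- **Brush:** I drew it out of the rack by its head, turned it, set it down clear of the rack and let go. I then took it again by the handle.
- **Sweep:** I slid the head in under the guard between the offcuts and the fence, and swept slowly towards the trough. The gripper held only the handle and stayed outside the guard.
- **Last checks:** The final scene and top pictures show the bed empty and all five offcuts in the trough. The gripper is open and raised about 12 cm clear of the brush. The scraper, glue bottle, trophy and tape look the same as in the first pictures. The force readings at the end of each move stayed under about 3 N.
- **What disagreed:**
  - During the carry to the trimmer, the arm stopped about 8 cm short of where I had planned. I corrected this before going under the guard. The cause was my wrong figure for the start of that move.
  - In the scene camera, the brush head's top edge appeared about 3 px lower than I calculated, but the bristle bottoms matched. I put this down to rounded edges on the head.

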